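Travel check of a sprung mirror mount

ROBOT

A 6-joint arm with a two-finger parallel gripper is mounted at the origin on the work surface. World frame = base frame: x ahead of the robot, y to its left, z up, the work surface at z = 0. Lengths are in m, angles in rad, forces in N, time in s.
With the tool pointing down it reaches from about 0.35 to 0.975 m from the base axis. Payload 4.9 kg.
Tool frame: the origin (TCP) lies at the very end of the fingers, on their centre line; the grasp point (between the pads) lies 19 mm behind it (pinch_z is the distance from the TCP to the grasp point, in m); z points along the fingers, y is the line along which they close (so a half turn about z gives the same grasp; the last joint's range is limited). The gripper opens to 85 mm and grips with 20 to 120 N. Pads are 22 mm wide; open, the fingers measure 114 mm over their backs; the gripper's body (76 mm by 85 mm) begins 54 mm behind the grasp point. The pads swing forward as they close: fully open they stand 13 mm farther back than shut.
Start: joints at [1.086, 0.053, 1.613, -0, 1.476, -0.119], TCP at [0.224, 0.584, 0.21] pointing down, gripper open.
Joint ranges: [-3.01, 3.01], [-1.01, 2.22], [0.06, 2.58], [-1.02, 4.17], [0.09, 2.62], [-3.14, 3.14]. Speed limits (rad/s): [2.57, 2.57, 3.14, 3.14, 3.14, 3.14].

INTERFACE

Orientations are given as a unit quaternion [w, x, y, z].
In Python, from plant import * gives the robot as it stands. The module is installed in compiled form; this text tells all that it offers.
- The arm moves only by the tool play_rows, never from a script. Its arguments are lists of equal length, an entry for each row: "linear": the shift along the world's x, y, z in m, a list of three; "turn": the turn about the world's z in degrees. A call has 1 to 8 rows; each row shifts and turns the commanded pose from where the row before left it; what a row does not reach is not made up. A row lasts 1/8 s, in which the tool goes at most 62.5 mm and 10.7 degrees, less where a joint would pass 70% of its speed; a pose out of reach is approached as far as the arm can. A call is refused whole if a number of a shift passes 0.0625 or a number of a turn 10.7, either way. A call with a gripper value outside its range is refused whole. "hand" is the finger opening in m, from 0 to 0.0854, set as the call begins (left out, the last holds). The fingers move at their own pace and stop on an object; the grip force is fixed at half the most. Time passes only in rows, so rows that do not move let the fingers close. It gives the time, the measured TCP pose, the force, the opening and the grip force at its end, in the units of the state.
- state(): the state, without advancing time (a new reading comes with each control period).
- grab_frame(name): name is "scene" or "top" or "wrist"; returns the picture (384x512x3 uint8, red, green, blue); there is no depth.
- camera_info(name): a dict with "camera_matrix" (3x3 intrinsics, pixels), "distortion" ([k1, k2, p1, p2, k3] as OpenCV has them; the pictures are not rectified), "origin" and "attitude" of the camera in the world; the wrist camera has in their place "mount" (4x4, takes a point from camera to tool coordinates, whose origin is the TCP and whose axes are the flange's). Camera axes: x right, y down, z forward; pixel columns grow to the right and rows downward; lengths in m; the calibration is good to about 2 mm. A picture is of the moment at which its call begins: read the wrist's pose just before it. camera_info takes no time and is no camera call.
- job_done(): hands the job in; it is judged then, once.
Trained networks look in the newest picture that a camera, given by its name, has taken for a name from the list of things; names that differ only in an ending like _2 or _b are one class to them, and where a whole thing is asked for, a point or a joint stands for the part that bears it (a point fixed in the world has none). Each returns a list of dicts, best first, with "p" (0 to 1); they miss things now and then, are a little off and sometimes report something else, mostly with a low value. They report only what shows in the picture. A call takes as long as a camera call.
- trace(camera, thing): "region" (384x512 bool, what is visible of it) and "location" ([column, row] in pixels, amid what is visible of it).
The state is a dict: "time": time; "joint_pos": joint angles; "joint_vel": joint speeds; "joint_efforts": joint torques, N m; "tool_pos": TCP position; "tool_rot": TCP orientation; "contact_force": force on the tool from outside, world axes, zero at the start; "ft_torque": the same for the moment, N m; "gripper_width": opening from 0.0 (shut) to 1.0 (fully open); "grasp_force": force on a finger pad.
Only numpy, scipy, OpenCV 4.12 (cv2) and the standard library are available. Lean on these libraries where they do the work, as an engineer would, in place of code of your own. Each camera call takes 0.05 s, during which the arm holds its last target. There are 200 camera calls.

TASK

The mirror mount bolted to the bench has two spring-backed corners, each with a yellow pointer beside a scale post. With the gripper's fingertips gently press down the corner whose post carries the red collar until its pointer is level with the red collar, not past it, keep it there for about a second, then let go so that the plate springs back up to zero. Press only that corner: leave the other sprung corner up, touch neither the mirror nor the pointers, and leave the things lying around the mount where they are.

Things in the scene. Friction and masses are not known exactly. Their poses are not given: they have to be found in the camera images.
- mount: Fixed tilt mount bolted to the bench. Origin under the middle of its base, on the bench; z up; axes below are its own, in mm. Dark base 216 x 216 x 12, with ears reaching out to 182 under the scale posts. Above it a bare aluminium plate 180 x 180 x 12, top at z = 52 at rest, 28 clear of the base. Sprung corner a is the (+x, +y) corner, b the (-x, -y) one; the (-x, +y) corner is bare.
- pivot (a point): Ball pivot that carries the plate near its (+x, -y) corner, at (50, -50, 40) mm in the mount's axes; it does not sink.
- knob_a (a point): Top of the black adjuster knob (18 mm across) at corner a: (50, 50, 66) mm in the mount's axes, 14 mm above the plate at rest. The knob is fixed to the base and does not go down with the plate: press the bare plate outside it, towards the very corner.
- knob_b (a point): The same knob at corner b: (-50, -50, 66) mm in the mount's axes.
- post_a (a point): Top of scale post a, a fixed white rod 10 mm across, graduated each 5 mm, blue ring at zero: (76, 160, 64) mm in the mount's axes.
- post_b (a point): Top of the like scale post b: (-160, -76, 64) mm in the mount's axes.
- corner_a: Outer 50 x 50 mm of the plate at corner a, x and y 40 to 90 mm in the mount's axes, flush with the rest of the plate. It is what the fingertips press if the red collar is on post a. Origin at the middle of its thickness, (65, 65, 46) at rest.
- corner_b: The same for corner b, x and y -40 to -90 mm in the mount's axes; origin at (-65, -65, 46) at rest.
- press_a (a point): Good place to press corner a: on the plate's top face, 14 mm in from both edges, (76, 76, 52) mm in the mount's axes at rest. It moves with the plate.
- press_b (a point): The same for corner b, at (-76, -76, 52) mm in the mount's axes at rest.
- tip_a (a point): Tip of the yellow pointer fixed to the plate at corner a: at (76, 140, 46) mm in the mount's axes at rest, 20 mm from the axis of post a. It sinks 190 mm x joint tilt_a, that is 1.5 times as far as press_a.
- tip_b (a point): Tip of the yellow pointer at corner b: at (-140, -76, 46) mm in the mount's axes at rest, 20 mm from the axis of post b. It sinks 190 mm x joint tilt_b.
- tilt_a (a joint): Tilt of the plate at corner a, rad: 0 is up at rest (zero of the scale), grows as the corner is pressed down, 0.16 is the bottom stop. Hinge line through the ball pivot along the mount's x axis, 126 mm from press_a. Preloaded return spring: pressed at press_a it starts to move at about 3.5 N and takes about 10.5 N at the bottom stop; it springs back by itself.
- tilt_b (a joint): The same for corner b; hinge line through the ball pivot along the mount's y axis.
- pointer_a: Yellow pointer at corner a, 50 mm long, 9 mm wide, 3 mm thick, sticking out from the plate's +y side at x = 76 mm; not to be touched. Origin at its root on the plate's side, (76, 90, 46) at rest; its y axis points to the tip.
- pointer_b: Yellow pointer at corner b, the same, sticking out from the plate's -x side at y = -76 mm; not to be touched. Origin at its root, (-90, -76, 46) at rest; its y axis points to the tip.
- mirror: Mirror in its black ring, 100 mm across, standing 6 mm above the middle of the plate; not to be touched. Origin at the centre of its underside, on the plate's top, (0, 0, 52) at rest.
- red_collar_mid (a point): Middle of the red collar (32 mm across, 6 mm high) locked on one of the two scale posts: the mark. It is on post a or post b, at any height from 23 to 38 mm; the pointer is level with it when the tip is at this height, within half the collar's height.
- black_collar_mid (a point): Middle of the black collar (same size), locked on the other scale post; of no concern.
- oil_bottle_mid (a point): White bottle, 52 mm across, 125 mm tall, standing on the bench; point half-way up. Leave alone.
- tub_mid (a point): Small yellow open tub, 90 mm across, 60 mm tall, standing on the bench; point half-way up. Leave alone.
- screwdriver_grip (a point): Screwdriver with an orange handle lying on the bench, the point is in its handle. Leave alone.
- bench_brush_grip (a point): Bench brush with a wooden handle lying on the bench, the point is in its handle. Leave alone.

How it is judged:
By the outcome, as a careful person would: the job done as asked, in the order asked, and still so for the second after the job is handed in, with the robot touching nothing.
It also fails if it takes over 38 s, if anything falls off the work surface, if the arm or the gripper's body presses on something with over 40 N, if the wrist force passes 120 N, or if a joint passes its speed limit or range.

## Working session

There is one attempt and no reset: what is moved stays moved. The work goes in short steps, Python scripts to look and compute and a tool call to move; the robot and the scene stay as the last step left them, time stands still between calls to the robot, and variables do not carry over. Pictures are saved under pics/ and viewed, at most 10 in all, crops included, and the job is handed in when it is done.

Besides the shell and the picture viewer there is one more tool, called as name(argument=value, ...), one argument or row to a line, values as JSON. play_rows: Moves the arm, as the interface text tells. Its arguments: {"type":"object","properties":{"linear":{"type":"array","items":{"type":"array","items":{"type":"number"}}},"turn":{"type":"array","items":{"type":"number"}},"hand":{"type":"number"}},"required":["linear","turn"]}

```bash
mkdir -p pics; python3 - <<'E'
from plant import *
import cv2,numpy as np
ims=[]
for n in ("scene","top"):
    f=grab_frame(n); cv2.imwrite(f"pics/{n}0.png",cv2.resize(f[:,:,::-1],(800,600)))
    c=camera_info(n); print(n,c)
    for t in ("red_collar_mid","black_collar_mid","knob_a","mirror","post_a","pointer_a"):
        print(t,[(round(d["p"],2),np.round(d["location"],1).tolist(),int(d["region"].sum())) for d in trace(n,t)])
print(state())
E
```

```text
scene {'camera_matrix': array([[421.17290818,   0.        , 256.79088429],
       [  0.        , 421.17290818, 190.5230392 ],
       [  0.        ,   0.        ,   1.        ]]), 'distortion': array([-0.05142069,  0.        ,  0.        ,  0.        ,  0.        ]), 'origin': array([1.29142341, 0.18674337, 0.74731607]), 'attitude': array([-0.25648886,  0.56735334,  0.71434122, -0.31943742])}
red_collar_mid [(0.46, [178.6, 160.8], 8)]
black_collar_mid [(0.6, [283.8, 199.3], 92), (0.18, [214.8, 199.6], 5955)]
knob_a [(0.84, [215.2, 198.3], 6073)]
mirror [(0.57, [213.6, 184.4], 891)]
post_a [(0.75, [216.4, 198.9], 5877), (0.74, [217.3, 189.6], 3419), (0.27, [215.4, 184.9], 838)]
pointer_a [(0.55, [266.7, 197.3], 72)]
top {'camera_matrix': array([[449.12905468,   0.        , 251.26971613],
       [  0.        , 449.12905468, 190.98183808],
       [  0.        ,   0.        ,   1.        ]]), 'distortion': array([-0.09974889,  0.        ,  0.        ,  0.        ,  0.        ]), 'origin': array([0.36663108, 0.01787347, 0.99460836]), 'attitude': array([-0.06387941,  0.70774458, -0.69979571
[... 351 characters left out ...]
([ 1.08600651e+00,  5.26218415e-02,  1.61289041e+00, -2.29294422e-05,
        1.47597284e+00, -1.19019423e-01]), 'joint_vel': array([ 1.47191809e-03,  2.14925408e-03, -3.65214037e-04,  7.51546569e-05,
       -1.42943845e-03, -6.39065394e-04]), 'joint_efforts': array([-3.88897047e-05, -3.93544579e+01, -3.70373690e+01, -8.08168534e-05,
        3.53812302e-04,  8.73111333e-06]), 'tool_pos': array([0.22355803, 0.58364408, 0.20975781]), 'tool_rot': array([2.68892467e-05, 1.81866338e-01, 9.83323259e-01, 4.79580918e-05]), 'contact_force': array([-0.15484288, -0.05684723, -0.45436333]), 'ft_torque': array([0.02433501, 0.03014872, 0.02522169]), 'grasp_force': 0.0, 'gripper_width': 1.0031375527242767}
```

View pics/scene0.png

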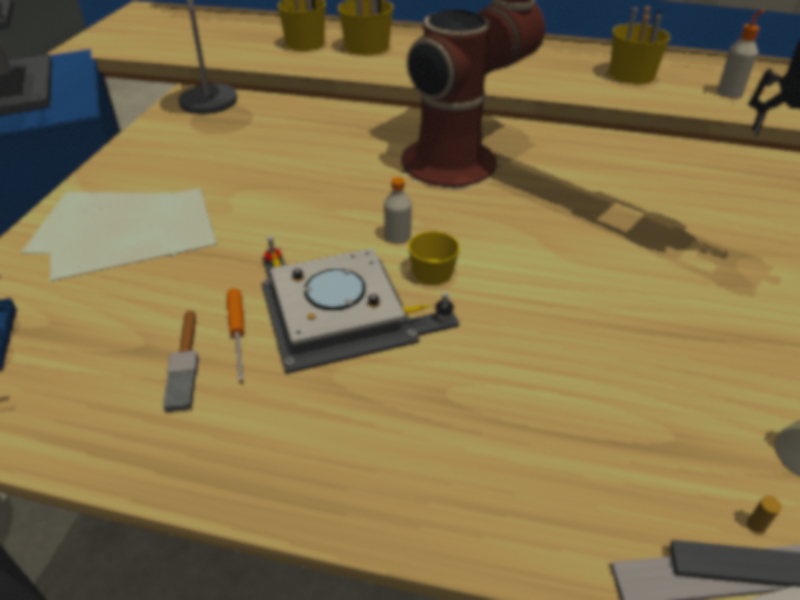

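View pics/top0.png

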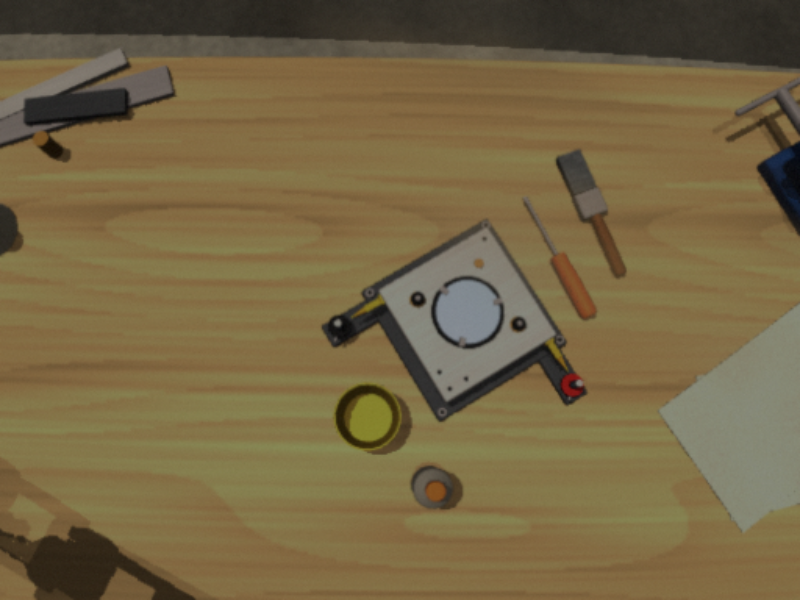

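The red collar is on the right-hand post at about (572,385) in top, and the black one is at (340,325). The pivot's orange spot is at (478,263). Going counter-clockwise from the pivot corner, a is on the left and b on the right, so red is on b. Next I fit the mount pose.

```bash
cat > h.py <<'E'
from plant import *
import cv2,numpy as np
from scipy.optimize import least_squares
from scipy.spatial.transform import Rotation as R
def rot(q): return R.from_quat(q,scalar_first=True).as_matrix()
def cam(n,st=None):
    c=camera_info(n)
    if "mount" in c:
        T=np.eye(4); T[:3,:3]=rot(st["tool_rot"]); T[:3,3]=st["tool_pos"]; T=T@np.array(c["mount"])
        Rm,o=T[:3,:3],T[:3,3]
    else: Rm,o=rot(c["attitude"]),np.array(c["origin"])
    return c["camera_matrix"],c["distortion"],Rm,o
def proj(C,P):
    K,d,Rm,o=C; return cv2.projectPoints(np.float64(P).reshape(-1,1,3),cv2.Rodrigues(Rm.T)[0],-Rm.T@o,K,d)[0][:,0]
def m2w(p,M):
    M=np.asarray(M,float).reshape(-1,3)/1000; c,s=np.cos(p[2]),np.sin(p[2])
    return np.c_[p[0]+c*M[:,0]-s*M[:,1],p[1]+s*M[:,0]+c*M[:,1],M[:,2]]
E
python3 - <<'E'
from h import *
C=cam("top")
M=[[50,50,66],[-50,-50,66],[0,0,58],[-90,90,52],[90,90,52],[90,-90,52],[-90,-90,52]]
px=np.array([[418,298],[518,322],[468,312],[449,403],[378,292],[486,222],[559,333]])*.64
r=least_squares(lambda p:(proj(C,m2w(p,M))-px).ravel(),[.45,-.05,.5],loss="soft_l1")
p=r.x; print(p,np.degrees(p[2]),r.fun.reshape(-1,2).round(1).tolist())
print("check posts px/.64",(proj(C,m2w(p,[[76,160,64],[-160,-76,64]]))/.64).round())
for n,q in dict(press_b=[-76,-76,52],post_b=[-160,-76,64],tip=[-140,-76,46]).items(): print(n,m2w(p,q))
s=state(); print(rot(s["tool_rot"]).round(3)); print(camera_info("wrist"))
np.save("p.npy",p)
E
```

```text
[ 0.53404614 -0.09628899  0.57142086] 32.7400034623149 [[-0.0, 0.3], [1.4, -0.2], [0.3, -0.6], [-0.3, 0.2], [-0.5, -0.4], [0.0, 1.8], [-0.3, -0.4]]
check posts px/.64 [[338. 325.]
 [581. 380.]]
press_b [[ 0.51122291 -0.20131803  0.052     ]]
post_b [[ 0.44056771 -0.24674756  0.064     ]]
tip [[ 0.45739038 -0.23593101  0.046     ]]
[[-0.934  0.358  0.   ]
 [ 0.358  0.934  0.   ]
 [-0.     0.    -1.   ]]
{'camera_matrix': array([[270.85363697,   0.        , 258.05263859],
       [  0.        , 270.85363697, 190.83664048],
       [  0.        ,   0.        ,   1.        ]]), 'distortion': array([-0.00785375,  0.        ,  0.        ,  0.        ,  0.        ]), 'mount': array([[-6.37298083e-04, -9.52784887e-01, -3.03645440e-01,
         7.80436905e-02],
       [ 9.99998780e-01, -1.74218318e-04, -1.55215480e-03,
         8.75962706e-04],
       [ 1.42596903e-03, -3.03646058e-01,  9.52783836e-01,
        -1.64328585e-01],
       [ 0.00000000e+00,  0.00000000e+00,  0.00000000e+00,
         1.00000000e+00]])}
```

play_rows(
  linear=[
    [0.019,-0.0555,0],
    [0.019,-0.0555,0],
    [0.019,-0.0555,0],
    [0.019,-0.0555,0],
    [0.019,-0.0555,0],
    [0.019,-0.0555,0],
    [0.019,-0.0555,0],
    [0.019,-0.0555,0],
  ],
  turn=[-4.5,-4.5,-4.5,-4.5,-4.5,-4.5,-4.5,-4.8],
  hand=0,
)

```text
time: 1.7
tool_pos: [0.3759, 0.1379, 0.2101]
tool_rot: [0.001, 0.48, 0.877, 0.001]
contact_force: [0.9, -0.7, 0.7]
gripper_width: -0.0
grasp_force: 0.0
```

play_rows(
  linear=[
    [0.019,-0.0555,0],
    [0.019,-0.0555,0],
    [0.019,-0.0555,-0.02],
    [0.019,-0.0555,-0.03],
    [0.019,-0.0555,-0.03],
    [0,0,-0.03],
    [0,0,0],
    [0,0,0],
  ],
  turn=[0,0,0,0,0,0,0,0],
)

```text
time: 2.7
tool_pos: [0.4692, -0.132, 0.104]
tool_rot: [0.001, 0.479, 0.878, 0.0]
contact_force: [-0.2, 0.1, 0.3]
gripper_width: -0.001
grasp_force: 0.0
```

```bash
python3 - <<'E'
from h import *
s=state(); print(s["time"],s["tool_pos"],s["contact_force"],rot(s["tool_rot"])[:,0])
f=grab_frame("wrist"); cv2.imwrite("pics/w0_raw.png",f[:,:,::-1]); cv2.imwrite("pics/w0.png",cv2.resize(f[:,:,::-1],(800,600)))
np.save("w0.npy",np.r_[s["tool_pos"],s["tool_rot"]])
p=np.load("p.npy"); C=cam("wrist",s)
print((proj(C,m2w(p,[[-50,-50,66],[50,50,66],[-160,-76,64],[-140,-76,46],[-90,-90,52],[-90,90,52],[90,-90,52]]))/.64).round())
for t in ("red_collar_mid","knob_a","post_b","pointer_b"):
    print(t,[(round(d["p"],2),(np.array(d["location"])/.64).round().tolist(),int(d["region"].sum())) for d in trace("wrist",t)])
E
```

```text
2.7 [ 0.46916946 -0.1320046   0.10399791] [-0.18566597  0.06530401  0.25007094] [-0.54145968  0.84072571 -0.00130071]
[[446. 417.]
 [660. 237.]
 [253. 454.]
 [295. 435.]
 [376. 460.]
 [369. 149.]
 [669. 460.]]
red_collar_mid [(0.84, [276.0, 411.0], 596)]
knob_a [(0.67, [552.0, 258.0], 50890)]
post_b [(0.81, [550.0, 252.0], 50944)]
pointer_b [(0.84, [721.0, 112.0], 889), (0.39, [334.0, 426.0], 78)]
```

View pics/w0.png

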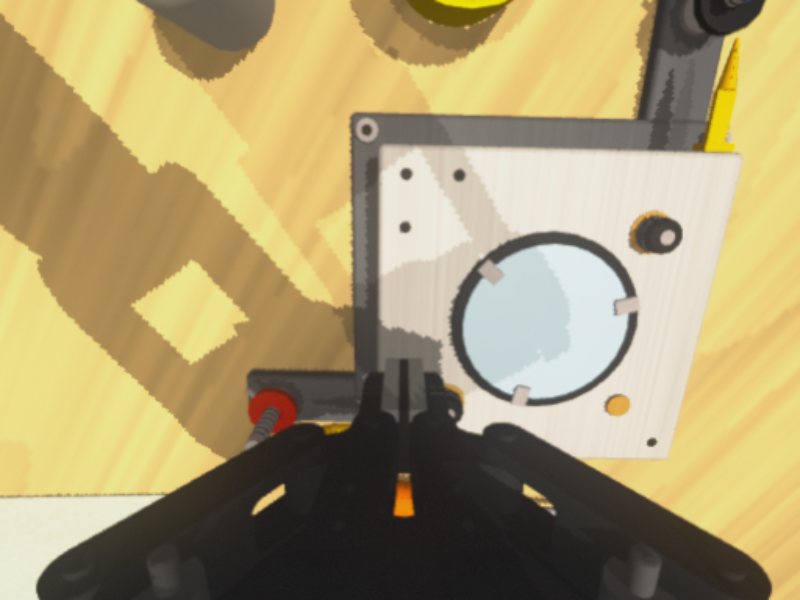

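The wrist view shows red collar b at (272,408) and knob a at (668,237). The plate corners are at (382,146), (741,155) and (667,458). Pointer b is hidden behind the fingers.

```bash
cat >> h.py <<'E'
def redmask(f):
    h=cv2.cvtColor(f,cv2.COLOR_RGB2HSV); return ((h[...,0]<6)|(h[...,0]>174))&(h[...,1]>170)&(h[...,2]>60)
def ring(r,z,n=72):
    t=np.linspace(0,2*np.pi,n); return np.c_[-160+r*np.cos(t),-76+r*np.sin(t),z+0*t]
def ext(C,p,h):   # silhouette of collar: left, right, top columns/rows
    P=proj(C,m2w(p,np.r_[ring(16,h+3),ring(16,h-3)])); return np.r_[P.min(0),P.max(0)]
E
python3 - <<'E'
from h import *
w=np.load("w0.npy"); C=cam("wrist",dict(tool_pos=w[:3],tool_rot=w[3:]))
f=cv2.imread("pics/w0_raw.png")[:,:,::-1].copy()
M=[[-90,90,52],[90,90,52],[90,-90,52],[50,50,66],[0,0,57]]
px=np.array([[382,146],[741,155],[667,458],[668,237],[545,318]])*.64
r=least_squares(lambda p:(proj(C,m2w(p,M))-px).ravel(),np.load("p.npy"),loss="soft_l1")
p=r.x; print(p,np.degrees(p[2]),r.fun.reshape(-1,2).round(1).tolist())
np.save("p2.npy",p)
m=redmask(f).astype(np.uint8); n,l,st,ce=cv2.connectedComponentsWithStats(m)
i=1+st[1:,4].argmax(); print(st[i],ce[i])
for h in (23,26,29,32,35,38): print(h,ext(C,p,h).round(1))
for q in ([-74,-77,52],): print(m2w(p,q))
cv2.imwrite("pics/w0c.png",cv2.resize(f[230:300,145:235,::-1],None,fx=8,fy=8,interpolation=cv2.INTER_CUBIC))
E
```

```text
[ 0.53556009 -0.09458592  0.54557575] 31.259188070285816 [[-2.2, -2.3], [5.2, -1.0], [1.1, 2.7], [-0.5, 0.6], [-0.2, 4.8]]
[159 249  31  28 492] [175.37195122 261.03252033]
23 [158.7 245.6 191.2 275.6]
26 [157.6 247.  190.6 277.4]
29 [156.6 248.5 189.9 279.2]
32 [155.5 250.1 189.2 281. ]
35 [154.4 251.6 188.4 282.8]
38 [153.3 253.2 187.7 284.7]
[[ 0.51225886 -0.19880709  0.052     ]]
```

View pics/w0c.png

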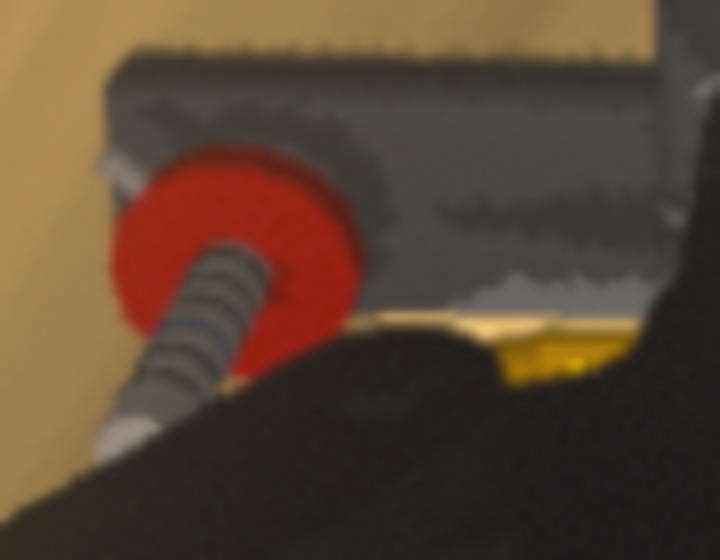

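```bash
python3 - <<'E'
from h import *
w=np.load("w0.npy"); C=cam("wrist",dict(tool_pos=w[:3],tool_rot=w[3:]))
M=np.array([[-90,90,52],[90,90,52],[90,-90,52],[50,50,66],[0,0,58],[-108,108,12],[76,140,46],[-160,-76,64],[-160,-76,46]],float)
px=np.array([[382,146],[741,155],[667,458],[668,237],[545,318],[352,114],[738,40],[0,0],[0,0]])*.64
px[-2]=[145+130/8,230+438/8]; px[-1]=[145+188/8,230+328/8]
p0=np.load("p2.npy")
def adj(x):
    K,d,Rm,o=C; return K,d,Rm@R.from_rotvec(x[:3]/100).as_matrix(),o+x[3:6]/1000
def F(x,full=False):
    p=x[6:9]*[.001,.001,.01]+p0; c=adj(x)
    a=(proj(c,m2w(p,M))-px); e=ext(c,p,x[9])[:3]-[145+112/8,230+148/8,145+362/8]
    if full: print(a.round(1).tolist(),e.round(1))
    return np.r_[a.ravel(),e,x[:3]/1.,x[3:6]/2.]
x=least_squares(F,np.r_[np.zeros(9),30],loss="soft_l1").x; F(x,True); print(x.round(2))
p=x[6:9]*[.001,.001,.01]+p0; print(p,np.degrees(p[2])); np.save("p3.npy",p); np.save("camadj.npy",x[:6])
print("press",m2w(p,[-74,-77,52]),m2w(np.load("p.npy"),[-74,-77,52]))
E
```

```text
[[-0.9, -2.1], [3.7, -0.7], [-0.1, 0.6], [-1.3, 0.3], [0.3, 4.3], [0.1, -2.2], [-1.0, 0.6], [2.2, -0.2], [1.1, 1.7]] [-1.5 -0.4  0.5]
[-0.37  0.43  0.13 -0.    0.    1.8   2.01  0.23 -0.06 30.24]
[ 0.53756934 -0.09435882  0.54496965] 31.22446101532636
press [[ 0.51420495 -0.19856585  0.052     ]] [[ 0.51344601 -0.20107751  0.052     ]]
```

play_rows(
  linear=[
    [0.015,-0.023,0],
    [0.015,-0.023,0],
    [0.015,-0.022,0],
    [0,0,-0.02],
    [0,0,-0.022],
    [0,0,0],
    [0,0,0],
    [0,0,0],
  ],
  turn=[-1.5,0,0,0,0,0,0,0],
)

```text
time: 3.95
tool_pos: [0.5142, -0.2002, 0.0619]
tool_rot: [0.001, 0.49, 0.871, 0.0]
contact_force: [0.8, -0.1, -0.4]
gripper_width: -0.0
grasp_force: 0.0
```

```bash
python3 - <<'E'
from h import *
s=state(); print(s["time"],s["tool_pos"],s["contact_force"])
f=grab_frame("wrist"); cv2.imwrite("pics/w1_raw.png",f[:,:,::-1]); cv2.imwrite("pics/w1.png",cv2.resize(f[:,:,::-1],(800,600)))
np.save("w1.npy",np.r_[s["tool_pos"],s["tool_rot"]])
E
```

```text
3.95 [ 0.51420406 -0.2002197   0.06190482] [ 0.84637635 -0.12003423 -0.36559611]
```

View pics/w1.png

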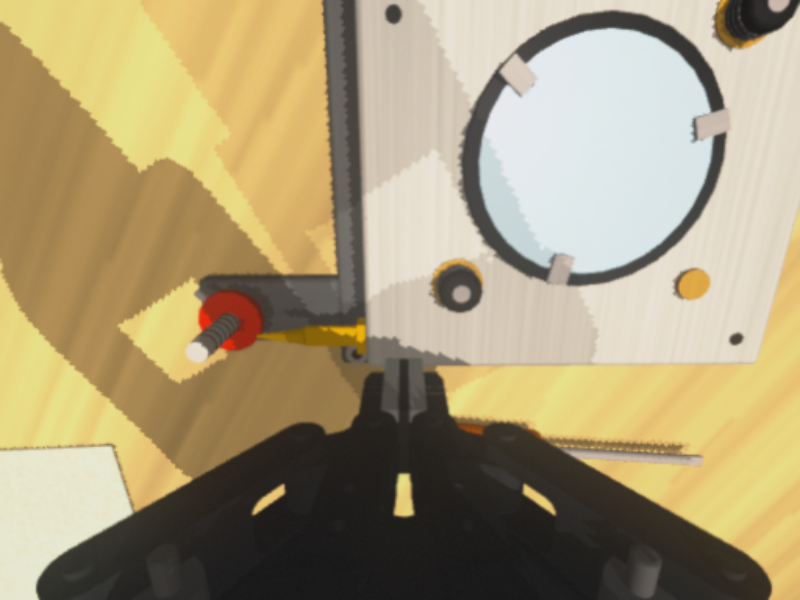

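```bash
cat > fit.py <<'E'
from h import *
w=np.load("w1.npy"); C=cam("wrist",dict(tool_pos=w[:3],tool_rot=w[3:]))
N=["c--","c+-","knobb","pivot","mirror","post","knoba"]
M=np.array([[-90,-90,52],[90,-90,52],[-50,-50,66],[50,-50,52],[0,0,58],[-160,-76,64],[50,50,66]],float)
px=np.array([[367,363],[756,363],[461,294],[694,284],[595,148],[196,352],[778,3]])*.64
p0=np.load("p3.npy")
print("tcp px800",proj(C,w[:3])/.64, "10mm below",proj(C,w[:3]-[0,0,.01])/.64)
for k in (.02,1.):
    def adj(x):
        K,d,Rm,o=C; return K,d,Rm@R.from_rotvec(x[:3]/100).as_matrix(),o+x[3:6]/1000
    def F(x,full=False):
        p=x[6:9]*[.001,.001,.01]+p0
        a=proj(adj(x),m2w(p,M))-px
        if full: print(a.round(1).tolist())
        return np.r_[a.ravel(),x[:3]/k,x[3:6]/2/k]
    x=least_squares(F,np.zeros(9),loss="soft_l1").x; F(x,True)
    p=x[6:9]*[.001,.001,.01]+p0; print(k,p,np.degrees(p[2]),x.round(2))
    print("press",m2w(p,[-74,-77,52]))
np.save("p4.npy",p); np.save("adj.npy",x[:6])
m=cv2.imread("pics/w1_raw.png")[:,:,::-1].copy()
r=redmask(m).astype(np.uint8); n,l,st,ce=cv2.connectedComponentsWithStats(r); print(st[1+st[1:,4].argmax()])
for h in (26,29,32,35): print(h,ext(adj(x),p,h).round(1))
cv2.imwrite("pics/w1c.png",cv2.resize(m[170:250,115:245,::-1],None,fx=6,fy=6,interpolation=cv2.INTER_CUBIC))
E
python3 fit.py
```

```text
tcp px800 [[402.50309607 356.24574651]] 10mm below [[402.54924661 346.51916553]]
[[-0.7, 3.3], [1.7, 2.5], [-0.0, -0.5], [-2.7, -0.6], [0.2, 7.9], [0.0, -0.3], [0.4, -2.0]]
0.02 [ 0.53542666 -0.09435098  0.54759671] 31.374980279993622 [-0.    0.    0.    0.    0.    0.   -2.14  0.01  0.26]
press [[ 0.51233611 -0.19861903  0.052     ]]
[[-0.4, 2.8], [0.2, 1.6], [0.4, -0.8], [-3.4, -1.0], [0.4, 8.0], [0.4, -0.5], [-0.1, -1.1]]
1.0 [ 0.53695486 -0.09406935  0.54644717] 31.309116487522473 [-0.33  0.61  0.17  0.    0.    0.22 -0.61  0.29  0.15]
press [[ 0.51374446 -0.19831079  0.052     ]]
[128 187  40  37 846]
26 [125.6 183.7 169.4 224.3]
29 [123.9 184.8 168.2 225.9]
32 [122.  185.9 167.1 227.6]
35 [120.1 187.1 165.8 229.3]
```

View pics/w1c.png

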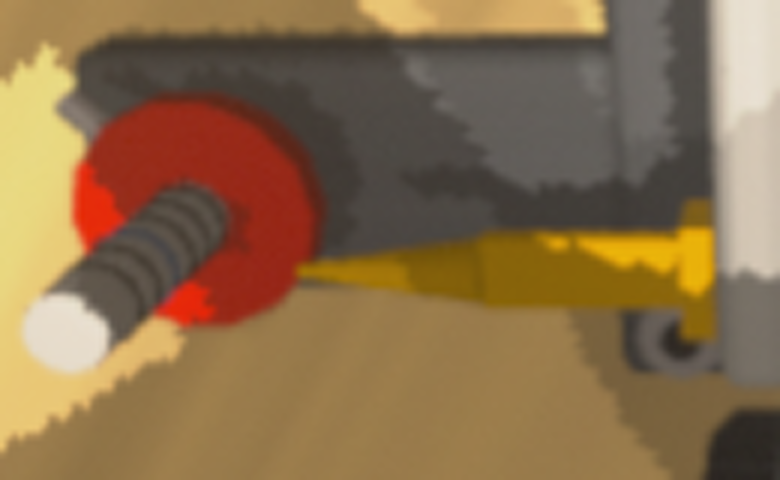

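Level means the tip is 1.25 collar radii from the collar's centre along mount x. That puts the collar mid at about 30 mm, a sink of about 16 mm at the tip and about 10.5 mm at the fingers. I shift about 4 mm inward and touch down.

play_rows(
  linear=[
    [-0.002,0.0035,0],
    [0,0,-0.004],
    [0,0,-0.004],
    [0,0,-0.003],
    [0,0,-0.002],
    [0,0,0],
    [0,0,0],
  ],
  turn=[0,0,0,0,0,0,0],
)

```text
time: 4.88
tool_pos: [0.5117, -0.1967, 0.0479]
tool_rot: [0.0, 0.491, 0.871, -0.0]
contact_force: [-0.1, -0.3, 0.2]
gripper_width: 0.004
grasp_force: 0.0
```

```bash
python3 - <<'E'
from h import *
s=state(); print(s["time"],s["tool_pos"],s["contact_force"],s["ft_torque"])
f=grab_frame("wrist"); cv2.imwrite("pics/w2_raw.png",f[:,:,::-1]); cv2.imwrite("pics/w2.png",cv2.resize(f[150:290,110:310,::-1],None,fx=4,fy=4,interpolation=cv2.INTER_CUBIC))
E
```

```text
4.875 [ 0.51170061 -0.1967436   0.04789802] [-0.1091769  -0.27621418  0.24901363] [0.00513483 0.00147522 0.05731864]
```

View pics/w2.png

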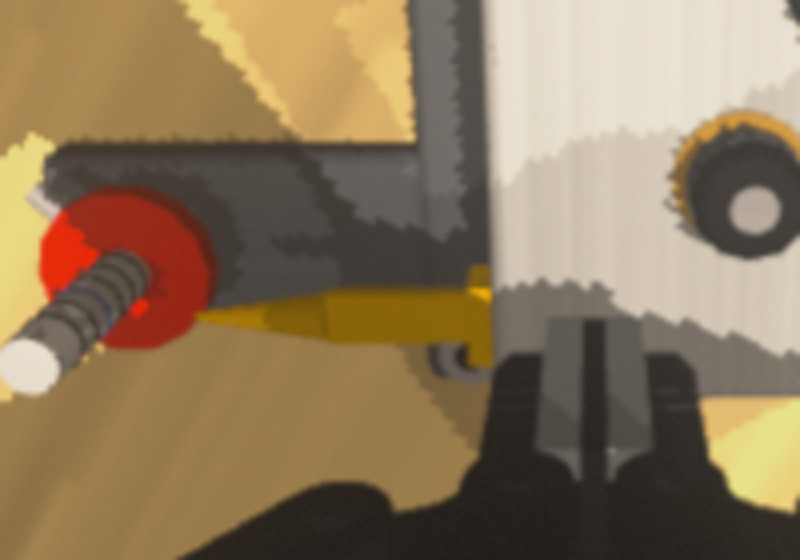

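The fingertips are over the plate at (595,320) in the crop, about 12 mm inside the edge. The pointer is at rest and there is no force yet, so I go down in small steps until contact.

play_rows(
  linear=[
    [0,0,-0.0015],
    [0,0,-0.0015],
    [0,0,0],
  ],
  turn=[0,0,0],
)

```text
time: 5.3
tool_pos: [0.5114, -0.1966, 0.0445]
tool_rot: [-0.0, 0.491, 0.871, -0.0]
contact_force: [0.3, -0.0, -0.1]
gripper_width: 0.0
grasp_force: 0.0
```

play_rows(
  linear=[
    [0,0,-0.001],
    [0,0,-0.001],
    [0,0,0],
  ],
  turn=[0,0,0],
)

```text
time: 5.68
tool_pos: [0.5115, -0.1966, 0.0427]
tool_rot: [-0.0, 0.491, 0.871, -0.0]
contact_force: [-1.3, 0.8, -0.2]
gripper_width: -0.001
grasp_force: 0.0
```

```bash
python3 - <<'E'
from h import *
s=state(); print(s["time"],s["tool_pos"],s["contact_force"],s["ft_torque"])
f=grab_frame("wrist"); cv2.imwrite("pics/w3_raw.png",f[:,:,::-1]); cv2.imwrite("pics/w3.png",cv2.resize(f[150:290,110:310,::-1],None,fx=4,fy=4,interpolation=cv2.INTER_CUBIC))
E
```

```text
5.675 [ 0.51150299 -0.1966028   0.04265393] [-1.31663602  0.76500434 -0.16086892] [-0.0389497   0.03407933 -0.08403996]
```

View pics/w3.png

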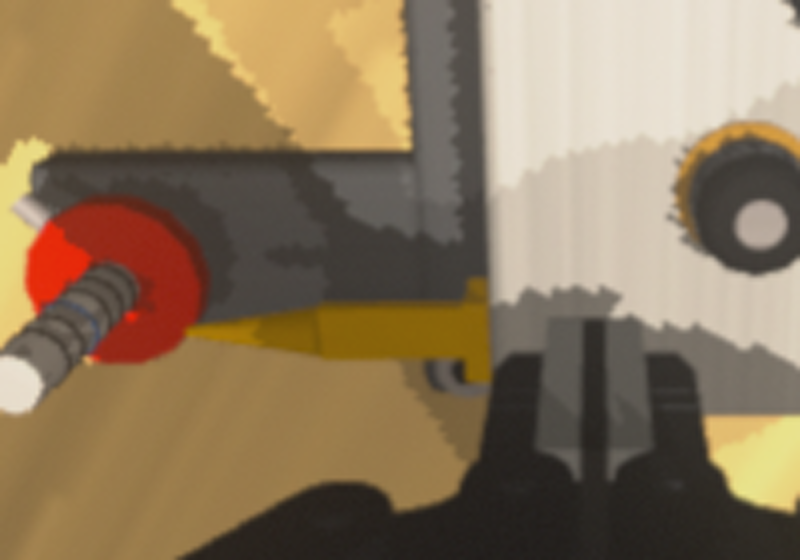

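The pointer is still at rest relative to the collar, so there is no contact yet. I continue down.

play_rows(
  linear=[
    [0,0,-0.001],
    [0,0,-0.001],
    [0,0,0],
  ],
  turn=[0,0,0],
)

```text
time: 6.1
tool_pos: [0.5115, -0.1966, 0.0406]
tool_rot: [-0.0, 0.491, 0.871, 0.0]
contact_force: [0.3, -0.4, 1.2]
gripper_width: 0.002
grasp_force: 0.0
```

play_rows(
  linear=[
    [0,0,-0.001],
    [0,0,-0.001],
    [0,0,0],
  ],
  turn=[0,0,0],
)

```text
time: 6.48
tool_pos: [0.5115, -0.1966, 0.0386]
tool_rot: [-0.0, 0.491, 0.871, 0.0]
contact_force: [0.2, 0.3, -0.3]
gripper_width: 0.001
grasp_force: 0.0
```

play_rows(
  linear=[
    [0,0,-0.001],
    [0,0,-0.001],
    [0,0,0],
  ],
  turn=[0,0,0],
)

```text
time: 6.85
tool_pos: [0.5115, -0.1966, 0.0366]
tool_rot: [-0.0, 0.491, 0.871, -0.0]
contact_force: [-0.9, -0.2, -0.4]
gripper_width: -0.001
grasp_force: 0.0
```

```bash
python3 - <<'E'
from h import *
s=state(); print(s["time"],s["tool_pos"],s["contact_force"],s["ft_torque"],s["joint_efforts"])
f=grab_frame("wrist"); cv2.imwrite("pics/w4_raw.png",f[:,:,::-1]); 
o=cv2.imread("pics/w3_raw.png")
a=np.vstack([cv2.resize(i[170:270,110:310],None,fx=3.0,fy=3.0,interpolation=cv2.INTER_CUBIC) for i in (o[:,:,:],f[:,:,::-1])])
cv2.imwrite("pics/w4.png",a)
E
```

```text
6.85 [ 0.5114733  -0.19661045  0.03662315] [-0.91304471 -0.20114727 -0.42294913] [-0.0230812   0.01093213 -0.02611232] [-3.21750573e-03 -3.44088507e+01 -3.24728107e+01 -4.77781414e-04
 -4.49421277e-03  3.61011999e-06]
```

View pics/w4.png

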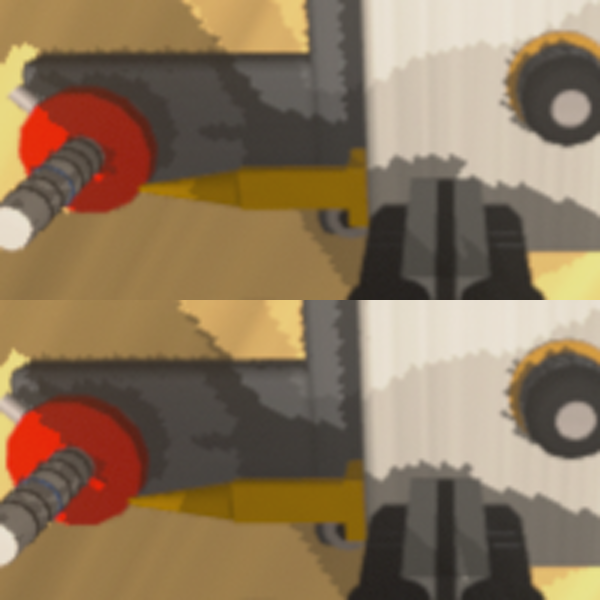

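Still no contact, so the fingertips end higher than the nominal TCP. The spring is soft and the allowed sink is about 10 mm, so 4 mm steps with a force check are safe.

play_rows(
  linear=[
    [0,0,-0.0015],
    [0,0,-0.0015],
    [0,0,-0.001],
    [0,0,0],
  ],
  turn=[0,0,0,0],
)

```text
time: 7.4
tool_pos: [0.5115, -0.1966, 0.0326]
tool_rot: [-0.0, 0.491, 0.871, -0.0]
contact_force: [-0.1, 0.5, -0.5]
gripper_width: 0.002
grasp_force: 0.0
```

```bash
python3 - <<'E'
from h import *
s=state(); s4=dict(s); s4["tool_pos"]=np.array([.51147,-.19661,.03662])
p=np.load("p4.npy"); C=cam("wrist",s4)
print("w4 pred knob_b, corner, tip",proj(C,m2w(p,[[-50,-50,66],[-90,-90,52],[-140,-76,46],[-90,-76,46]])).round(1).tolist(),"meas (301.7,210) (231.7,259?) (154,237)")
c,s_=np.cos(p[2]),np.sin(p[2]); d=s4["tool_pos"]-[p[0],p[1],0]; print("TCP in mount mm",1000*np.array([c*d[0]+s_*d[1],-s_*d[0]+c*d[1],d[2]]))
f=grab_frame("scene"); g=f[140:240,150:300,::-1]; cv2.imwrite("pics/s1.png",cv2.resize(g,None,fx=5,fy=5,interpolation=cv2.INTER_CUBIC))
E
```

```text
w4 pred knob_b, corner, tip [[304.1, 210.4], [233.9, 261.2], [155.5, 236.8], [234.0, 236.8]] meas (301.7,210) (231.7,259?) (154,237)
TCP in mount mm [-75.05941968 -74.36494791  36.62      ]
```

View pics/s1.png

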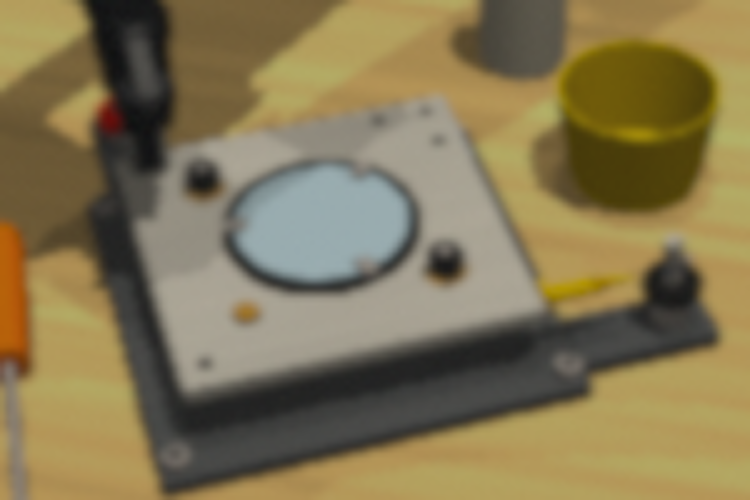

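The geometry matches: predicted knob and tip are within 2 px. The scene view shows the fingertip at (150,165), just above the corner. From here I measure the tip numerically.

```bash
cat > tip.py <<'E'
from h import *
P=np.load("p4.npy")
def meas(f,st):
    C=cam("wrist",st)
    h=cv2.cvtColor(f,cv2.COLOR_RGB2HSV)
    exp=proj(C,m2w(P,[[-140,-76,46],[-90,-76,46]]))
    m=((h[...,0]>16)&(h[...,0]<34)&(h[...,1]>205)).astype(np.uint8)
    x0=int(exp[0,0])-20; y0=int(exp[0,1])-40; m[:, :max(x0,0)]=0; m[:y0]=0; m[y0+75:]=0; m[:,int(exp[1,0])+12:]=0
    n,l,s,c=cv2.connectedComponentsWithStats(m); i=1+s[1:,4].argmax(); ys,xs=np.nonzero(l==i)
    xl=xs.min(); tip=np.array([xl,ys[xs<=xl+2].mean()])
    mid=[ys[xs==k].mean() for k in range(xl+8,xl+25)]
    r=redmask(f).astype(np.uint8); n,l,s,c=cv2.connectedComponentsWithStats(r); j=1+s[1:,4].argmax()
    print("tip",tip,"area",len(xs),"midrow",np.mean(mid).round(2),"exp rest",exp[0].round(1),"red",s[j][:4])
    for sk in (0,8,12,16,20): print("  sink",sk,proj(C,m2w(P,[-140,-76,46-sk]))[0].round(1),end="")
    print()
    for hh in (26,28,30,32): print("  col",hh,ext(C,P,hh).round(1),end="")
    print()
E
cat > live.py <<'E'
from tip import *
s=state(); print(s["time"],s["tool_pos"].round(4),s["contact_force"].round(2)); f=grab_frame("wrist"); meas(f,s)
import sys; cv2.imwrite("pics/l%s.png"%s["time"],f[:,:,::-1])
E
python3 - <<'E'
from tip import *
s=dict(state())
for n,t in (("w2",[.5117,-.19674,.0479]),("w3",[.5115,-.1966,.04265]),("w4",[.51147,-.1966,.0366])):
    s["tool_pos"]=np.array(t); meas(cv2.imread(f"pics/{n}_raw.png")[:,:,::-1].copy(),s)
E
python3 live.py
```

```text
tip [159.  228.6] area 756 midrow 228.79 exp rest [161.3 228.7] red [120 198  44  39]
  sink 0 [161.3 228.7]  sink 8 [165.2 223.8]  sink 12 [167.  221.4]  sink 16 [168.8 219.2]  sink 20 [170.5 217. ]
  col 26 [120.2 195.4 166.5 238.2]  col 28 [118.9 196.3 165.7 239.4]  col 30 [117.5 197.2 164.8 240.7]  col 32 [116.1 198.1 163.9 242. ]
tip [157.         232.28571429] area 776 midrow 232.59 exp rest [158.8 232.5] red [117 200  45  40]
  sink 0 [158.8 232.5]  sink 8 [162.9 227.3]  sink 12 [164.8 224.8]  sink 16 [166.6 222.4]  sink 20 [168.4 220.1]
  col 26 [116.8 198.1 164.4 241.8]  col 28 [115.4 199.  163.5 243.1]  col 30 [114.  199.9 162.6 244.5]  col 32 [112.6 200.9 161.7 245.9]
tip [153.  236.5] area 830 midrow 236.82 exp rest [155.5 236.8] red [113 203  46  42]
  sink 0 [155.5 236.8]  sink 8 [159.9 231.2]  sink 12 [161.9 228.6]  sink 16 [163.9 226.1]  sink 20 [165.7 223.6]
  col 26 [112.6 200.9 161.7 245.9]  col 28 [111.1 201.9 160.7 247.3]  col 30 [109.5 202.9 159.7 248.7]  col 32 [108.  203.9 158.7 250.2]
7.45 [ 0.5116 -0.1966  0.0327] [-0.52 -0.2   0.29]
tip [151.         239.28571429] area 879 midrow 239.71 exp rest [153.1 239.6] red [110 205  47  42]
  sink 0 [153.1 239.6]  sink 8 [157.7 233.8]  sink 12 [159.8 231. ]  sink 16 [161.8 228.4]  sink 20 [163.8 225.9]
  col 26 [109.5 202.7 159.7 248.6]  col 28 [108.  203.8 158.7 250. ]  col 30 [106.4 204.8 157.7 251.5]  col 32 [104.8 205.9 156.7 253. ]
```

play_rows(
  linear=[
    [0,0,-0.0015],
    [0,0,-0.0015],
    [0,0,-0.001],
    [0,0,0],
  ],
  turn=[0,0,0,0],
)

```text
time: 8.0
tool_pos: [0.5118, -0.1968, 0.0291]
tool_rot: [0.0, 0.491, 0.871, -0.0]
contact_force: [-0.4, -0.5, 2.0]
gripper_width: 0.004
grasp_force: 0.9
```

Contact at z≈0.029 with 2 N. Tip tracking agrees with the model to 0.3 px in rows. Before pressing I refine the collar height from all the wrist pictures together.

```bash
cat > colfit.py <<'E'
from h import *
import glob
P0=np.load("p4.npy"); q=state()["tool_rot"]
W=np.load("w1.npy")
T={"w1_raw":W[:3],"w2_raw":[.5117,-.19674,.0479],"w3_raw":[.5115,-.1966,.04265],"w4_raw":[.51147,-.1966,.0366],"l7.45":[.5116,-.1966,.0327]}
tips={"w2_raw":[159,228.6],"w3_raw":[157,232.3],"w4_raw":[153.3,236.6],"l7.45":[151,239.4],"w1_raw":[164.6,215.]}
E={}
for n in T:
    f=cv2.imread(f"pics/{n}.png")[:,:,::-1].astype(float); g=cv2.resize(f,None,fx=4,fy=4,interpolation=cv2.INTER_LINEAR)
    r=g[...,0]/(g.sum(2)+20); m=(r>.54).astype(np.uint8); m[:,900:]=0; m[:600]=0
    k,l,s,c=cv2.connectedComponentsWithStats(m); s=s[1+s[1:,4].argmax()]
    E[n]=(np.array([s[0],s[1],s[0]+s[2],s[1]+s[3]])/4-.375); print(n,E[n].round(1))
def cams(n,x): 
    K,d,Rm,o=cam("wrist",dict(tool_pos=np.array(T[n]),tool_rot=W[3:] if n=="w1_raw" else q)); return K,d,Rm@R.from_rotvec(x[:3]/100).as_matrix(),o+x[3:6]/1000
def F(x,v=False):
    o=[];p=P0+x[6:9]*[.001,.001,.01]
    for n in T:
        C=cams(n,x); e=ext(C,p,x[9])-E[n]; t=proj(C,m2w(p,[-140,-76,46]))[0]-tips[n]-[-.3,0]
        if v: print(n,e.round(1),t.round(1))
        o+=[e,t]
    C=cams("w1_raw",x); b=(proj(C,m2w(p,[[-160,-76,64],[-50,-50,66],[90,-90,52],[50,50,66]]))-np.array([[125.4,225.3],[295,188],[483.8,232.3],[498,2]])).ravel()
    if v: print(b.round(1))
    return np.r_[np.concatenate(o),b*1.5,x[:3]/.7,x[3:6]/2]
for fixed in (False,True):
    lo=-np.ones(10)*np.inf; 
    x=least_squares(F,np.r_[np.zeros(9),28],loss="soft_l1").x
F(x,True); print(x.round(2))
for h in (24,26,28,30,32):
    r=least_squares(lambda y:F(np.r_[y,h]),x[:9],loss="soft_l1"); print(h,round(r.cost,1))
E
python3 colfit.py; python3 live.py
```

```text
w1_raw [126.9 186.4 167.6 224.1]
w2_raw [119.6 197.4 162.9 236.6]
w3_raw [116.1 200.1 160.6 240.4]
w4_raw [111.9 203.1 157.9 244.4]
l7.45 [108.9 205.1 155.9 247.4]
w1_raw [-0.9 -2.3  1.8  0.3] [ 0.4 -0.3]
w2_raw [-1.  -2.3  1.9  0.9] [0.5 0. ]
w3_raw [-0.8 -2.4  2.   0.8] [-0.1  0.2]
w4_raw [-0.9 -2.5  2.   0.9] [0.3 0.2]
l7.45 [-1.  -2.7  2.   0.6] [0.1 0.3]
[ 0.1  0.2 -0.5  0.4 -0.   2.5 -0.5 -0.5]
[-6.500e-01  2.300e-01  2.000e-02  0.000e+00  0.000e+00  1.000e-01
 -5.700e-01 -1.620e+00  1.400e-01  2.535e+01]
24 23.3
26 22.3
28 25.7
30 32.2
32 42.4
8.0 [ 0.5118 -0.1968  0.0291] [-0.39 -0.5   2.01]
tip [149. 242.] area 933 midrow 242.09 exp rest [150.8 242. ] red [107 207  48  43]
  sink 0 [150.8 242. ]  sink 8 [155.5 236. ]  sink 12 [157.7 233.1]  sink 16 [159.8 230.4]  sink 20 [161.9 227.8]
  col 26 [106.5 204.2 157.7 250.9]  col 28 [104.9 205.3 156.7 252.4]  col 30 [103.2 206.3 155.6 253.9]  col 32 [101.6 207.4 154.6 255.5]
```

```bash
cat > post.py <<'E'
exec(open("colfit.py").read().split("for fixed")[0])
x=np.array([-.65,.23,.02,0,0,.1,-.57,-1.62,.14,26]); p=P0+x[6:9]*[.001,.001,.01]
from scipy.ndimage import map_coordinates
for n in T:
    C=cams(n,x); f=cv2.imread(f"pics/{n}.png")[:,:,::-1].astype(float)
    pw=m2w(p,[-160,-76,0])[0]; d=C[3][:2]-pw[:2]; d/=np.linalg.norm(d)
    zs=np.arange(22,64,.25); X=np.c_[np.tile(pw[:2]+.005*d,(len(zs),1)),zs/1000]; u=proj(C,X)
    v=np.stack([map_coordinates(f[...,k],[u[:,1],u[:,0]],order=1) for k in range(3)],1)
    r=v[:,0]/(v.sum(1)+1); b=v[:,2]/(v.sum(1)+1); i=np.where(r>.5)[0]
    print(n,"red top z (near post)",zs[i].max() if len(i) else None,"blue at",zs[b.argmax()], "profile",[int(a) for a in v.sum(1)[::6]])
E
python3 post.py | tail -5
```

```text
w1_raw red top z (near post) 29.0 blue at 46.0 profile [215, 215, 214, 214, 217, 210, 197, 221, 233, 203, 209, 235, 217, 201, 236, 238, 223, 237, 241, 200, 215, 247, 221, 205, 244, 253, 256, 259]
w2_raw red top z (near post) 28.75 blue at 46.25 profile [214, 215, 213, 212, 217, 220, 198, 227, 247, 214, 212, 245, 217, 198, 241, 247, 218, 242, 252, 223, 267, 276, 231, 239, 319, 325, 327, 334]
w3_raw red top z (near post) 28.75 blue at 46.25 profile [209, 210, 210, 210, 216, 221, 200, 228, 244, 203, 215, 249, 221, 231, 310, 315, 259, 250, 252, 208, 278, 277, 236, 243, 321, 327, 328, 331]
w4_raw red top z (near post) 28.75 blue at 46.0 profile [208, 210, 212, 210, 216, 222, 187, 233, 246, 194, 218, 249, 224, 237, 316, 317, 252, 253, 254, 230, 269, 267, 228, 235, 325, 328, 327, 333]
l7.45 red top z (near post) 28.5 blue at 46.25 profile [211, 213, 209, 213, 222, 225, 195, 234, 242, 206, 245, 280, 234, 247, 318, 316, 239, 250, 253, 221, 288, 272, 239, 246, 325, 327, 329, 333]
```

Cross-check: the blue ring reads 46.0–46.25 mm as it should, and the collar's top is at 28.75, so its mid is about 25.7 mm. The tip must sink about 20 mm, roughly 13 mm at the fingers. I press 9 mm first.

play_rows(
  linear=[
    [0,0,-0.002],
    [0,0,-0.002],
    [0,0,-0.002],
    [0,0,-0.002],
    [0,0,-0.001],
    [0,0,0],
  ],
  turn=[0,0,0,0,0,0],
)

```text
time: 8.8
tool_pos: [0.5118, -0.1973, 0.0205]
tool_rot: [0.0, 0.491, 0.871, -0.001]
contact_force: [-2.7, -1.9, 6.1]
gripper_width: -0.0
grasp_force: 3.4
```

```bash
sed -i 's/(0,8,12,16,20)/(0,8,12,14,16,18,20,22)/' tip.py; python3 live.py
```

```text
8.8 [ 0.5118 -0.1973  0.0205] [-2.65 -1.95  6.15]
tip [150.         239.28571429] area 896 midrow 239.82 exp rest [145.5 248.6] red [100 212  51  44]
  sink 0 [145.5 248.6]  sink 8 [150.7 241.9]  sink 12 [153.2 238.8]  sink 14 [154.3 237.3]  sink 16 [155.5 235.8]  sink 18 [156.6 234.3]  sink 20 [157.7 232.9]  sink 22 [158.8 231.5]
  col 26 [ 99.6 208.3 153.4 257. ]  col 28 [ 97.8 209.4 152.3 258.6]  col 30 [ 96.  210.6 151.2 260.3]  col 32 [ 94.2 211.8 150.  262. ]
```

play_rows(
  linear=[
    [0,0,-0.0015],
    [0,0,-0.0015],
    [0,0,-0.0015],
    [0,0,0],
  ],
  turn=[0,0,0,0],
)

```text
time: 9.35
tool_pos: [0.5119, -0.1975, 0.0163]
tool_rot: [0.001, 0.491, 0.871, -0.001]
contact_force: [-3.3, -1.6, 7.7]
gripper_width: -0.004
grasp_force: 4.1
```

```bash
python3 live.py
```

```text
9.35 [ 0.5119 -0.1975  0.0163] [-3.33 -1.56  7.68]
tip [152.  237.5] area 875 midrow 238.44 exp rest [142.4 252.1] red [ 96 212  52  47]
  sink 0 [142.4 252.1]  sink 8 [147.9 245. ]  sink 12 [150.5 241.8]  sink 14 [151.7 240.2]  sink 16 [152.9 238.6]  sink 18 [154.1 237.1]  sink 20 [155.2 235.7]  sink 22 [156.4 234.2]
  col 26 [ 95.7 210.4 150.9 260.2]  col 28 [ 93.8 211.6 149.7 262. ]  col 30 [ 91.9 212.9 148.5 263.7]  col 32 [ 90.  214.1 147.3 265.5]
```

The sink is about 17.5 mm by picture and about 18 mm by force. A last 1.3 mm brings it to the collar's middle, then I hold.

play_rows(
  linear=[
    [0,0,-0.0007],
    [0,0,-0.0006],
    [0,0,0],
  ],
  turn=[0,0,0],
)

```text
time: 9.78
tool_pos: [0.512, -0.1975, 0.0151]
tool_rot: [0.001, 0.49, 0.871, -0.001]
contact_force: [-2.9, -1.4, 9.3]
gripper_width: -0.003
grasp_force: 4.3
```

```bash
python3 live.py
```

```text
9.775 [ 0.512  -0.1975  0.0151] [-2.88 -1.44  9.3 ]
tip [152. 237.] area 875 midrow 238.06 exp rest [141.5 253. ] red [ 95 213  52  47]
  sink 0 [141.5 253. ]  sink 8 [147.1 245.9]  sink 12 [149.6 242.6]  sink 14 [150.9 241. ]  sink 16 [152.1 239.4]  sink 18 [153.3 237.9]  sink 20 [154.5 236.4]  sink 22 [155.6 234.9]
  col 26 [ 94.5 211.  150.2 261.1]  col 28 [ 92.7 212.2 149.  262.8]  col 30 [ 90.7 213.5 147.7 264.6]  col 32 [ 88.8 214.8 146.5 266.5]
```

The tip reads 19.2 mm of sink (z≈26.8 against the collar mid at 25.7), which is level within the band. I hold, then release.

play_rows(
  linear=[
    [0,0,0],
    [0,0,0],
    [0,0,0],
    [0,0,0],
    [0,0,0],
    [0,0,0],
    [0,0,0],
    [0,0,0],
  ],
  turn=[0,0,0,0,0,0,0,0],
)

```text
time: 10.82
tool_pos: [0.512, -0.1976, 0.0152]
tool_rot: [0.001, 0.491, 0.871, -0.001]
contact_force: [-3.7, -0.6, 8.5]
gripper_width: 0.001
grasp_force: 4.3
```

```bash
python3 live.py|head -3
```

```text
10.825 [ 0.512  -0.1976  0.0152] [-3.69 -0.6   8.55]
tip [152. 237.] area 874 midrow 238.0 exp rest [141.5 252.9] red [ 95 213  52  47]
  sink 0 [141.5 252.9]  sink 8 [147.1 245.8]  sink 12 [149.7 242.5]  sink 14 [151.  240.9]  sink 16 [152.2 239.3]  sink 18 [153.4 237.8]  sink 20 [154.6 236.3]  sink 22 [155.7 234.8]
```

play_rows(
  linear=[
    [0,0,0.002],
    [0,0,0.003],
    [0,0,0.004],
    [0,0,0.004],
    [0,0,0.006],
    [0,0,0.01],
    [0,0,0.015],
    [0,0,0.02],
  ],
  turn=[0,0,0,0,0,0,0,0],
)

```text
time: 11.88
tool_pos: [0.5114, -0.1964, 0.0789]
tool_rot: [-0.0, 0.491, 0.871, 0.0]
contact_force: [-0.2, 0.3, 0.2]
gripper_width: 0.003
grasp_force: 0.0
```

play_rows(
  linear=[
    [0,0,0.03],
    [0,0,0.03],
    [0,0,0],
    [0,0,0],
  ],
  turn=[0,0,0,0],
)

```text
time: 12.38
tool_pos: [0.5113, -0.1965, 0.1378]
tool_rot: [-0.0, 0.491, 0.871, -0.0]
contact_force: [0.3, 0.1, -0.8]
gripper_width: -0.002
grasp_force: 0.0
```

```bash
python3 live.py|head -3
```

```text
12.375 [ 0.5113 -0.1965  0.1378] [ 0.34  0.12 -0.77]
tip [191.   189.25] area 374 midrow 189.35 exp rest [192.5 189.4] red [163 171  29  27]
  sink 0 [192.5 189.4]  sink 8 [194.3 187.1]  sink 12 [195.2 186. ]  sink 14 [195.6 185.4]  sink 16 [196.  184.9]  sink 18 [196.4 184.3]  sink 20 [196.9 183.8]  sink 22 [197.3 183.3]
```

The pointer is back at its rest position (row 189.25 against 189.4 expected), and the robot is clear.

```bash
python3 -c "
from plant import *
print(job_done())"
```

```text
the job is handed in; nothing more can be done
None
```

I pressed corner b (red collar) until its pointer read about 1 mm above the collar's middle, held it there for just over a second and let it spring back to zero; the job is handed in, and I did not check the other corner or the loose things again afterwards.

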